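Slide the tube carrier out to the reader mark and hold it level

ROBOT

A 6-joint arm with a two-finger parallel gripper is mounted at the origin on the work surface. World frame = base frame: x ahead of the robot, y to its left, z up, the work surface at z = 0. Lengths are in m, angles in rad, forces in N, time in s.
With the tool pointing down it reaches from about 0.275 to 0.725 m from the base axis. Payload 5.6 kg.
Tool frame: the origin (TCP) lies at the very end of the fingers, on their centre line; the grasp point (between the pads) lies 19 mm behind it (pinch_z is the distance from the TCP to the grasp point, in m); z points along the fingers, y is the line along which they close (so a half turn about z gives the same grasp; the last joint's range is limited). The gripper opens to 85 mm and grips with 20 to 120 N. Pads are 22 mm wide; open, the fingers measure 114 mm over their backs; the gripper's body (76 mm by 85 mm) begins 54 mm behind the grasp point. The pads swing forward as they close: fully open they stand 13 mm farther back than shut.
Start: joints at [-0.871, 0.255, 0.108, 0, -1.424, -0.285], TCP at [0.222, -0.503, 0.231] pointing down, gripper open.
Joint ranges: [-2.95, 2.95], [-1.21, 1.97], [-1.09, 1.5], [-2.87, 1.71], [-2.94, -0.07], [-3.05, 3.05]. Speed limits (rad/s): [2.57, 2.57, 3.14, 3.14, 3.14, 3.14].

INTERFACE

Orientations are given as a unit quaternion [w, x, y, z].
In Python, from workcell import observe, camera, close_job, pinch_z gives the robot as it stands.
- The arm moves only by the tool send_rows, never from a script. Its argument "commands" is a list of rows, each a list of 4 numbers: the shift along the tool's x, y, z normalised to -1 to 1, where 1 is 100 mm, then the turn about the tool's z normalised to -1 to 1, where 1 is pi rad. A call has exactly 10 rows; each row is the pose to reach, as a shift and turn from the pose commanded when the call began, along the tool's axes at that moment, turning the shorter way round; what a row does not reach only later rows make up. A row lasts 1/8 s, in which the tool goes at most 62.5 mm and 10.7 degrees, less where a joint would pass 70% of its speed; a pose out of reach is approached as far as the arm can. A call with a number of a shift or a turn outside -1 to 1 is refused whole. A call with a gripper value outside its range is refused whole. "jaw" is the closure, from 0 (fully open) to 1 (shut), set as the call begins (left out, the last holds). The fingers move at their own pace and stop on an object; "force" is the grip in N (left out, the last holds). Time passes only in rows, so rows that repeat a pose let the fingers close, or fill a call up. It gives the time, the measured TCP pose, the force, the opening and the grip force at its end, in the units of the state.
- observe(): the state, without advancing time (a new reading comes with each control period).
- camera(name): name is "side" or "top" or "wrist"; returns a dict with "image" (400x640x3 uint8, red, green, blue), "vertical_fov" (degrees; the focal length in pixels is half the picture's height over the tangent of half this angle, whatever the lens; pixels are square), "cx", "cy" (the principal point, pixels), "R" (3x3) and "t" (3): a world point X has camera coordinates R X + t; the wrist camera has in their place "tool_from_camera" (4x4, takes a point from camera to tool coordinates, whose origin is the TCP and whose axes are the flange's). Camera axes: x right, y down, z forward; pixel columns grow to the right and rows downward; lengths in m; the calibration is good to about 2 mm. A picture is of the moment at which its call begins: read the wrist's pose just before it. There is no depth.
- close_job(): hands the job in; it is judged then, once.
The state is a dict: "time": time; "qpos": joint angles; "qd": joint speeds; "joint_torque": joint torques, N m; "tcp_pos": TCP position; "ee_rot": TCP orientation; "contact_force": force on the tool from outside, world axes, zero at the start; "moment": the same for the moment, N m; "width": finger opening in m; "grasp_force": force on a finger pad.
Only numpy, scipy, OpenCV 4.12 (cv2) and the standard library are available. Lean on these libraries where they do the work, as an engineer would, in place of code of your own. Each camera call takes 0.05 s, during which the arm holds its last target. There are 200 camera calls.

TASK

Pull the stop bolt on the deck fully back, then slide the tube carrier outward along its guides, flat on the deck, until its front edge is level with the tip of the pointer on the small stand. So far out it would tip off the deck, so finish while still holding it down at the rear, level and at rest, without letting go. Leave the spare rack, the bottle and the tray where they stand.

Things in the scene. Friction and masses are not known exactly. Their poses are not given: they have to be found in the camera images.
- deck: Fixed raised steel deck, 300 x 140 mm, top face 80 mm above the table. Origin: centre of its footprint at table level. Its x axis points outward (the way the carrier slides, roughly to the robot's left), z up. The outward lip is at x = +150 mm. Two guide rails 5 mm high run along x on top, 84 mm apart; the carrier's plate lies between them.
- stop_bolt (a joint): Position (m) of the stop bolt, a flat steel bar 14 mm wide sliding across the deck near the lip (x = +138 mm), held on the deck's -y side, away from the robot. 0 = fully in, its end blocking the carrier's plate; 0.040 = fully back, at its stop. It moves along the deck's -y against about 2 N friction and stays where left. It clears the plate from 0.028 on.
- bolt_knob (a point): Centre, half-way up, of the upright round steel knob on the bolt's outer end: 18 mm diameter, 40 mm tall, its foot 92 mm and its top 132 mm above the table. It moves with the bolt.
- carrier_knob (a point): Centre of the upright round steel knob at the rear of the loose tube carrier: 22 mm diameter, 50 mm tall, foot 88 mm above the table, 25 mm from the plate's rear edge. x axis: along the plate to its front, z up. The carrier (0.55 to 0.95 kg) lies on the deck by its weight only; to keep it from tipping when at the mark takes up to about 8 N down at this knob.
- carrier_edge (a point): Middle of the top of the carrier's front edge, 275 mm ahead of carrier_knob along x, 88 mm above the table; at the start inside the lip, short of the bolt. The carrier is a plate 300 x 80 x 8 mm with a fixed white rack of capped tubes (80 x 70 mm, 79 mm high) near its front. It tips once this edge is some 124 mm beyond the lip, unless held down at the rear.
- mark_tip (a point): Tip of the dark steel pointer blade (16 mm wide tapering to 4 mm at the tip, 88 mm above the table, level with the plate's top) on a fixed stand 88 mm tall beside the carrier's way, on the side away from the robot, some 10 mm clear of the plate's side. Its x axis is the deck's x: the front edge must come to the tip's x. It lies 155 to 190 mm beyond the lip.
- spare_rack: Bystander: loose white tube rack, 75 x 160 x 50 mm (66 mm high with its green caps). Origin: centre of its underside.
- reagent_bottle: Bystander: loose jar, 60 mm diameter, 110 mm tall. Origin: centre of its underside.
- cap_tray: Bystander: loose open grey tray, 110 x 150 x 45 mm. Origin: centre of its underside.
- reader: Fixed code reader, a blue head 45 x 52 x 62 mm on a post, 136 mm tall in all, more than 70 mm beyond the end of the carrier's way. Origin: centre of its foot.
Mind the look-alikes: they are no part of the job. Leave any green, orange or pink look-alike of the part that bears mark_tip alone.

How it is judged:
By the outcome, as a careful person would: the job done as asked, in the order asked, and still so for the second after the job is handed in, while the arm keeps its last pose, push and grip.
It also fails if it takes over 46 s, if anything falls off the work surface, if the arm or the gripper's body presses on something with over 40 N, if the wrist force passes 120 N, or if a joint passes its speed limit or range.

## Working session

There is one attempt and no reset: what is moved stays moved. The work goes in short steps, Python scripts to look and compute and a tool call to move; the robot and the scene stay as the last step left them, time stands still between calls to the robot, and variables do not carry over. Pictures are saved under pics/ and viewed, at most 10 in all, crops included, and the job is handed in when it is done.

Besides the shell and the picture viewer there is one more tool, called after ">>>" as name(argument=value, ...), one argument or row to a line, values as JSON. send_rows: Moves the arm, as the interface text tells. Scaled input: -1 to 1 covers 100 mm each way for a shift and pi rad each way for a turn. Its arguments: {"type":"object","properties":{"commands":{"type":"array","items":{"type":"array","items":{"type":"number","minimum":-1,"maximum":1}}},"jaw":{"type":"number"},"force":{"type":"number"}},"required":["commands"]}

```bash
mkdir -p pics; ls; cat > h.py <<'E'
import numpy as np, cv2
from workcell import observe, camera, close_job, pinch_z
def snap(n,f):
    c=camera(n); cv2.imwrite(f'pics/{f}.png',c['image'][:,:,::-1]); np.save(f'pics/{f}.npy',c,allow_pickle=True); return c
def load(f): return np.load(f'pics/{f}.npy',allow_pickle=True).item()
def ray(c,px):
    h=c['image'].shape[0]; f=h/2/np.tan(np.radians(c['vertical_fov'])/2)
    d=np.array([(px[0]-c['cx'])/f,(px[1]-c['cy'])/f,1.]); R=np.array(c['R'])
    return -R.T@np.array(c['t']), R.T@d
def onz(c,px,z):
    o,d=ray(c,px); return o+d*(z-o[2])/d[2]
def tri(c1,p1,c2,p2):
    a,u=ray(c1,p1); b,v=ray(c2,p2)
    s=np.linalg.lstsq(np.c_[u,-v],b-a,rcond=None)[0]
    A=a+s[0]*u;B=b+s[1]*v
    return (A+B)/2,np.linalg.norm(A-B)
E
python3 - <<'E'
from h import *
for n in('top','side'):
    c=snap(n,n+'0'); print(n,c['vertical_fov'],c['cx'],c['cy'],ray(c,(320,200)),{k:v for k,v in c.items() if k not in('image','R','t')}.keys())
print(observe(),pinch_z)
E
```

```text
pics
top 46.57531553294263 323.0203809264631 202.14092388211319 (array([0.33567012, 0.0646424 , 1.43246091]), array([ 0.13900561,  0.00282736, -0.99031961])) dict_keys(['vertical_fov', 'cx', 'cy'])
side 50.4608777816984 324.3431052754467 200.10430367297593 (array([0.33486654, 0.84610763, 0.88882378]), array([ 0.14540184, -0.69122993, -0.70792955])) dict_keys(['vertical_fov', 'cx', 'cy'])
{'time': 0.1, 'qpos': array([-8.71396448e-01,  2.55687487e-01,  1.07160158e-01, -4.07023969e-04,
       -1.42387075e+00, -2.84598639e-01]), 'qd': array([-0.0008426 , -0.00050587,  0.00278659,  0.00306879,  0.0003219 ,
       -0.00096292]), 'joint_torque': array([-3.91857422e-03, -3.87604058e+01,  2.38471681e+01,  5.37799895e+00,
       -3.85665160e-03, -2.27669216e-05]), 'tcp_pos': array([ 0.22153551, -0.50295177,  0.23049908]), 'ee_rot': array([-2.00904272e-04, -2.05887541e-01,  9.78575311e-01,  8.00972240e-04]), 'contact_force': array([-0.3622358 ,  0.26085914, -0.35756977]), 'moment': array([ 0.00726518, -0.05127822, -0.0150867 ]), 'grasp_force': 0.0, 'width': 0.0853815412977651} 0.0187
```

View pics/top0.png

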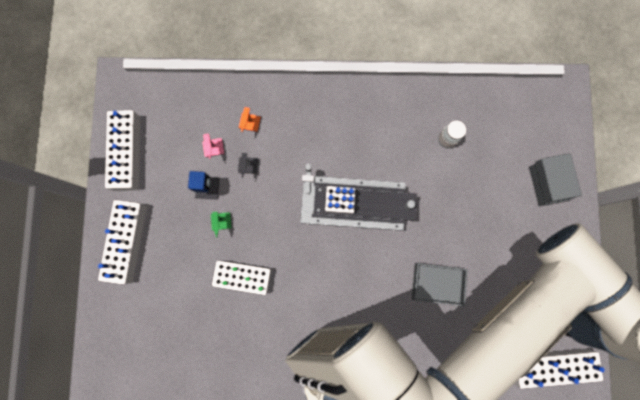

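View pics/side0.png

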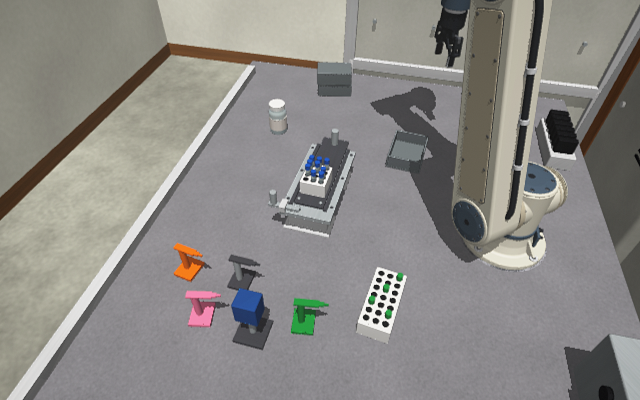

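Top view: carrier on the deck around (355,200), carrier knob (411,204), bolt knob (308,170). Pointer candidates (top view) are the dark steel one at (248,164), orange (250,120), pink (212,146) and green (221,221). I choose the dark one. Knob candidates are the bolt knob (308,170) and the carrier knob (411,204). I'll check these in one close crop.

```bash
python3 - <<'E'
from h import *
a=load('top0')['image'][130:240,230:430,::-1]; b=load('side0')['image'][115:295,220:365,::-1]
a=cv2.resize(a,None,fx=4,fy=4,interpolation=cv2.INTER_CUBIC)
cv2.imwrite('pics/cropT.png',a)
cv2.imwrite('pics/cropS.png',cv2.resize(b,None,fx=3.3,fy=3.3,interpolation=cv2.INTER_CUBIC))
E
```

```text
(no output)
```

View pics/cropT.png

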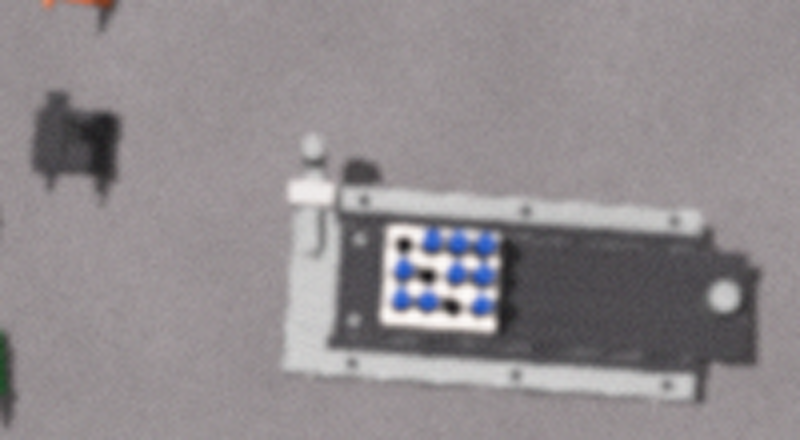

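View pics/cropS.png

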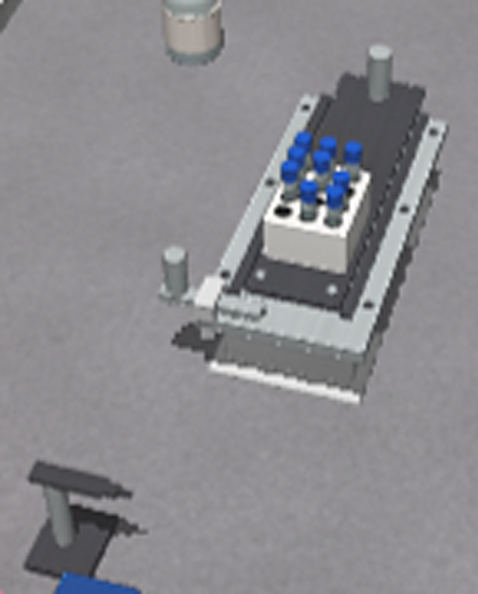

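The crops confirm it: the dark steel pointer (tip at about (242,177) top, (259,264) side) faces the carrier's way, the bolt knob is at (308,166)/(273,192), and the carrier knob at (411,203)/(335,130).

```bash
python3 - <<'E'
from h import *
np.set_printoptions(precision=4,suppress=True)
T=load('top0');S=load('side0')
t=lambda x,y:(x/4+230-.4,y/4+130-.4); s=lambda x,y:(x/3.3+220-.35,y/3.3+115-.35)
for n,a,b in(('bolt',(313,143),(175,254)),('ck',(724,292),(379,50)),('tip',(51,187),(130,493)),('lipnear',(285,368),(360,350)),('edgeR',(331,347),(350,316))):
    print(n,tri(T,t(*a),S,s(*b)))
a=[onz(T,t(*p),.085)for p in((345,185),(705,210),(330,345),(285,370),(690,400))]
b=[onz(S,s(*p),z)for p,z in(((305,95),.085),((445,122),.085),((365,352),.08),((217,322),.08),((350,316),.088),((130,493),.088))]
print(np.array(a));print(np.array(b))
for p,q in((a[0],a[1]),(a[3],a[4]),(b[2],b[1]),(b[3],b[0])):
    d=(p-q);print(np.degrees(np.arctan2(d[1],d[0])))
E
```

```text
bolt (array([0.6166, 0.1043, 0.1306]), np.float64(0.0024812694779583356))
ck (array([ 0.5127, -0.1867,  0.1382]), np.float64(0.001624501354172247))
tip (array([0.5918, 0.2982, 0.0845]), np.float64(0.0004694537065277797))
lipnear (array([0.462 , 0.1236, 0.0791]), np.float64(0.001696521462864702))
edgeR (array([0.4775, 0.0902, 0.0796]), np.float64(0.0010309450872030678))
[[ 0.5965  0.0817  0.085 ]
 [ 0.5816 -0.1837  0.085 ]
 [ 0.4778  0.0909  0.085 ]
 [ 0.4591  0.1233  0.085 ]
 [ 0.4413 -0.1713  0.085 ]]
[[ 0.5777 -0.1734  0.085 ]
 [ 0.4437 -0.1648  0.085 ]
 [ 0.4585  0.1256  0.08  ]
 [ 0.579   0.1213  0.08  ]
 [ 0.4765  0.0981  0.088 ]
 [ 0.5905  0.3006  0.088 ]]
86.77036017205523
86.52821285083922
87.08520725714399
89.75171408479517
```

>>> send_rows(
  commands=[
    [-0.1,0.065,0,0.02],
    [-0.2,0.13,0,0.04],
    [-0.3,0.195,0,0.06],
    [-0.4,0.26,0,0.08],
    [-0.5,0.325,0,0.1],
    [-0.6,0.39,0,0.12],
    [-0.7,0.455,0,0.13],
    [-0.8,0.52,0,0.14],
    [-0.9,0.585,0,0.15],
    [-1,0.65,0,0.15],
  ],
  jaw=0.4,
)

```text
time: 1.35
tcp_pos: [0.2871, -0.403, 0.2309]
ee_rot: [-0.0, 0.028, 1.0, 0.0]
contact_force: [0.2, -0.5, 0.1]
width: 0.0509
grasp_force: 0.0
```

>>> send_rows(
  commands=[
    [-0.1,0.1,0,0],
    [-0.2,0.2,0,0],
    [-0.3,0.3,0,0],
    [-0.4,0.4,0,0],
    [-0.5,0.5,0,0],
    [-0.6,0.6,0,0],
    [-0.7,0.7,0,0],
    [-0.8,0.8,0,0],
    [-0.9,0.9,0,0],
    [-1,1,0,0],
  ],
)

```text
time: 2.6
tcp_pos: [0.3932, -0.3087, 0.2313]
ee_rot: [-0.0, 0.028, 1.0, -0.0]
contact_force: [0.7, 0.2, 0.7]
width: 0.0512
grasp_force: 0.0
```

>>> send_rows(
  commands=[
    [-0.1,0.08,0,0],
    [-0.2,0.16,0,0],
    [-0.3,0.24,0,0],
    [-0.4,0.32,0,0],
    [-0.5,0.4,0,0],
    [-0.6,0.48,0,0],
    [-0.7,0.56,0,0],
    [-0.8,0.64,0,0],
    [-0.8,0.7,0,0],
    [-0.8,0.7,0,0],
  ],
)

```text
time: 3.85
tcp_pos: [0.4763, -0.2436, 0.2314]
ee_rot: [-0.0, 0.028, 1.0, -0.0]
contact_force: [-0.3, 0.6, 0.2]
width: 0.0513
grasp_force: 0.0
```

```bash
cat >> h.py <<'E'
from scipy.spatial.transform import Rotation as Ro
def Rt(o): w,x,y,z=o['ee_rot']; return Ro.from_quat([x,y,z,w]).as_matrix()
def wsnap(f):
    o=observe(); c=snap('wrist',f); M=np.array(c['tool_from_camera'])
    R=Rt(o)@M[:3,:3]; t=Rt(o)@M[:3,3]+o['tcp_pos']
    c['R']=R.T; c['t']=-R.T@t; np.save(f'pics/{f}.npy',c,allow_pickle=True); return o,c
E
python3 - <<'E'
from h import *
o,c=wsnap('w1'); print(o['time'],o['tcp_pos'],Rt(o).round(3),o['width']); print(-c['R'].T@c['t'],c['R'][2])
E
```

```text
3.85 [ 0.47625387 -0.24359728  0.23135523] [[-0.998  0.056 -0.   ]
 [ 0.056  0.998 -0.   ]
 [ 0.    -0.    -1.   ]] 0.051256564704331736
[ 0.39317759 -0.23989312  0.37447509] [ 0.32019999 -0.01822516 -0.94717464]
```

View pics/w1.png

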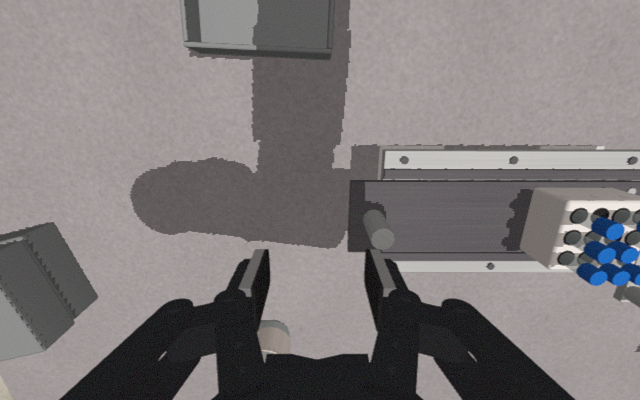

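The carrier's rear is visible: knob top about (382,238), foot about (371,214), rails at rows 150 and 266.

```bash
python3 - <<'E'
from h import *
np.set_printoptions(precision=4,suppress=True)
c=load('w1');T=load('top0')
print('knob top',onz(c,(382,239),.138),tri(c,(382,239),T,(410.6,202.6)))
for a,b,z in(((384,151),(636,149),.085),((400,272),(520,272),.085),((349,181),(525,181),.088)):
    p,q=onz(c,a,z),onz(c,b,z);d=q-p;print(p,q,np.degrees(np.arctan2(d[1],d[0])))
# rail screws
g=cv2.cvtColor(c['image'],cv2.COLOR_RGB2GRAY)
def cen(x,y,r=6):
    w=255-g[y-r:y+r+1,x-r:x+r+1].astype(float);w=np.clip(w-np.median(w)-20,0,None);Y,X=np.mgrid[-r:r+1,-r:r+1]
    return x+(w*X).sum()/w.sum(),y+(w*Y).sum()/w.sum()
S=[onz(c,cen(*p),.085)for p in((404,160),(514,160),(632,160))];print(np.array(S));d=S[2]-S[0];print(np.degrees(np.arctan2(d[1],d[0])))
E
```

```text
knob top [ 0.5116 -0.1884  0.138 ] (array([ 0.514 , -0.1875,  0.1334]), np.float64(0.00033224726926677465))
[ 0.4422 -0.1764  0.085 ] [0.4539 0.071  0.085 ] 87.29501422513218
[ 0.5807 -0.1557  0.085 ] [ 0.5882 -0.0197  0.085 ] 86.85612715051012
[ 0.47   -0.2117  0.088 ] [ 0.4798 -0.0345  0.088 ] 86.84443272353012
[[ 0.4518 -0.1566  0.085 ]
 [ 0.4581 -0.048   0.085 ]
 [ 0.4649  0.0698  0.085 ]]
86.69491698577268
```

>>> send_rows(
  commands=[
    [-0.03,0.1,0,0],
    [-0.06,0.2,0,0],
    [-0.09,0.3,0,0],
    [-0.12,0.4,0,0],
    [-0.15,0.5,0,0],
    [-0.18,0.6,0,0],
    [-0.21,0.7,0,0],
    [-0.24,0.8,0,0],
    [-0.27,0.9,0,0],
    [-0.3,1,0,0],
  ],
)

```text
time: 5.15
tcp_pos: [0.5121, -0.1452, 0.2313]
ee_rot: [-0.0, 0.028, 1.0, -0.0]
contact_force: [-0.1, -0.3, -0.7]
width: 0.0513
grasp_force: 0.0
```

>>> send_rows(
  commands=[
    [-0.03,0.1,0,0],
    [-0.06,0.2,0,0],
    [-0.09,0.3,0,0],
    [-0.12,0.4,0,0],
    [-0.15,0.5,0,0],
    [-0.18,0.6,0,0],
    [-0.21,0.7,0,0],
    [-0.24,0.8,0,0],
    [-0.27,0.9,0,0],
    [-0.3,1,0,0],
  ],
)

```text
time: 6.4
tcp_pos: [0.5477, -0.047, 0.2313]
ee_rot: [-0.0, 0.028, 1.0, 0.0]
contact_force: [-0.3, 0.3, 0.7]
width: 0.0516
grasp_force: 0.0
```

>>> send_rows(
  commands=[
    [-0.03,0.1,0,0],
    [-0.06,0.2,0,0],
    [-0.09,0.3,0,0],
    [-0.12,0.4,0,0],
    [-0.15,0.5,0,0],
    [-0.18,0.6,0,0],
    [-0.21,0.7,0,0],
    [-0.24,0.8,0,0],
    [-0.24,0.9,0,0],
    [-0.24,0.9,0,0],
  ],
)

```text
time: 7.65
tcp_pos: [0.5765, 0.0415, 0.2312]
ee_rot: [-0.0, 0.028, 1.0, 0.0]
contact_force: [0.3, -0.5, 0.0]
width: 0.0513
grasp_force: 0.0
```

```bash
python3 - <<'E'
from h import *
o,c=wsnap('w2'); print(o['time'],o['tcp_pos'])
for P in((.6166,.1043,.132),(.592,.299,.088)):
    q=c['R']@np.array(P)+c['t'];f=200/np.tan(np.radians(c['vertical_fov'])/2);print(q[:2]/q[2]*f+[c['cx'],c['cy']])
E
```

```text
7.65 [0.5765161  0.04153811 0.23118994]
[388.80998952 240.52110066]
[571.13134261 189.92287343]
```

View pics/w2.png

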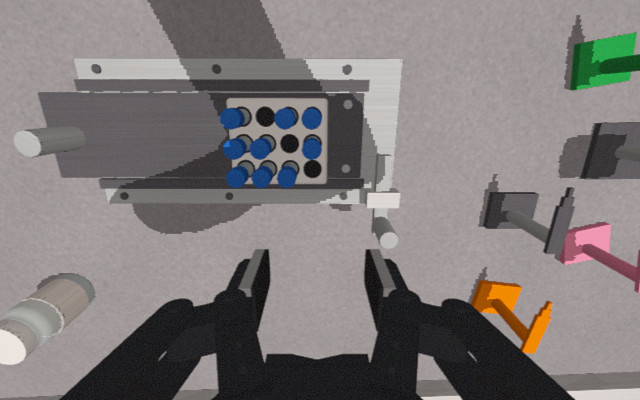

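The bolt knob top at (388,240) and the dark pointer's tip at about (570,188) match the predictions. The plate's front edge is at column ≈362.

```bash
python3 - <<'E'
from h import *
np.set_printoptions(precision=4,suppress=True)
c=load('w2');T=load('top0');S=load('side0')
print('bolt',onz(c,(388.5,240),.132),tri(c,(388.5,240),T,(307.8,165.3)))
im=c['image']; g=cv2.cvtColor(im,cv2.COLOR_RGB2GRAY)
print(g[183:200,564:577]); print(g[[110,130,150,170],354:372])
u=np.array([np.cos(np.radians(86.75)),np.sin(np.radians(86.75)),0])
t=onz(c,(570,188),.088);e=onz(c,(363,136),.088);print(t,e,'travel',(t-e)@u, 'lip',onz(c,(402,100),.08),(t-onz(c,(402,100),.08))@u)
print(tri(c,(570,188),S,(259.4,264.1)),tri(c,(570,188),T,(242.4,176.4)))
E
```

```text
bolt [0.6161 0.104  0.132 ] (array([0.6186, 0.1049, 0.1273]), np.float64(0.0005360716947846082))
[[158 157 155 158 157 158 156 157 154 153 154 154 156]
 [157 155 154 158 159 158 155 155 154 155 153 152 154]
 [159 160 159 159 159 162 158 157 155 155 153 153 153]
 [153 157 158 159 158 159 162 157 154 157 154 151 157]
 [154 156 141 108  89  89  88  92 122 150 154 156 159]
 [157 155 113  55  37  37  58  68  79  99 122 152 161]
 [157 155 102  43  34  41  66  87  90  96 132 154 158]
 [158 140  83  44  41  42  84  95  96  98 144 159 160]
 [154 109  55  39  36  55  88  93  92 112 149 161 159]
 [153 108  57  41  39  69  92  93  94 135 158 160 156]
 [141  91  43  33  39  74  91  94  96 145 159 156 155]
 [147  89  42  37  48  79  95  95 112 143 153 152 152]
 [117  60  39  32  59  90  95  94 130 151 155 155 151]
 [ 76  42  40  40  70  91  94  95 130 148 154 155 155]
 [ 44  52  60  63  85  94  93  89  68  86 123 146 154]
 [ 50  83  95  92  96  95  96  94  92  93 114 147 156]
 [ 61  92  95  93  95 101  98  95  92  97 135 154 155]]
[[ 57  56  61  60  59  58  58  56  72 153 187 193 194 193 191 193 194 193]
 [ 56  58  57  61  58  53  54  60  92 116 119 118 118 121 120 116 125 180]
 [ 55  58  55  53  59  59  60  95 113 123 122 121 119 119 119 119 119 118]
 [ 57  58  57  57  52  57  94 117 121 119 117 118 118 117 118 121 116 118]]
[0.5899 0.2974 0.088 ] [0.5264 0.0877 0.088 ] travel 0.21298935908873115 lip [0.4958 0.126  0.08  ] 0.17647979978018902
(array([0.5904, 0.2991, 0.086 ]), np.float64(0.00025851382483125086)) (array([0.5907, 0.2977, 0.0876]), np.float64(0.0013242832668277312))
```

>>> send_rows(
  commands=[
    [-0.1,0.16,0.0,0],
    [-0.2,0.32,0,0],
    [-0.3,0.48,0.05,0],
    [-0.39,0.64,0.15,0],
    [-0.39,0.65,0.25,0],
    [-0.39,0.65,0.4,0],
    [-0.39,0.65,0.55,0],
    [-0.39,0.65,0.7,0],
    [-0.39,0.65,0.8,0],
    [-0.39,0.65,0.8,0],
  ],
)

```text
time: 8.95
tcp_pos: [0.6187, 0.1032, 0.1504]
ee_rot: [-0.001, 0.028, 1.0, -0.0]
contact_force: [-0.0, 0.8, -0.3]
width: 0.0514
grasp_force: 0.0
```

```bash
python3 - <<'E'
from h import *
o,c=wsnap('w3');print(o['tcp_pos'])
cv2.imwrite('pics/w3c.png',cv2.resize(c['image'][120:330,200:440,::-1],None,fx=2,fy=2))
E
```

```text
[0.61868171 0.10323531 0.15037921]
```

View pics/w3c.png

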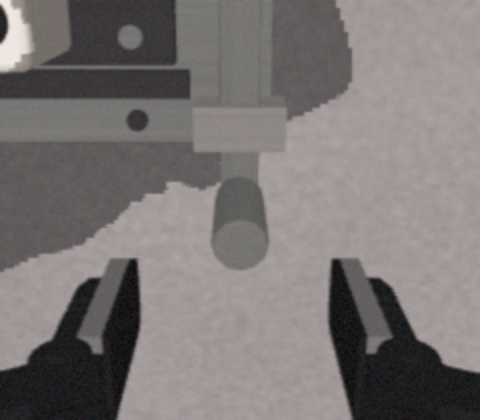

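The knob stands centred between the fingers, so I descend, grip and pull.

>>> send_rows(
  commands=[
    [0,0.01,0.1,0],
    [0,0.01,0.2,0],
    [0,0.01,0.3,0],
    [0,0.01,0.4,0],
    [0,0.01,0.5,0],
    [0,0.01,0.52,0],
    [0,0.01,0.52,0],
    [0,0.01,0.52,0],
    [0,0.01,0.52,0],
    [0,0.01,0.52,0],
  ],
)

```text
time: 10.25
tcp_pos: [0.6193, 0.1046, 0.0995]
ee_rot: [0.0, 0.028, 1.0, 0.0]
contact_force: [-0.7, 0.1, 0.3]
width: 0.051
grasp_force: 0.0
```

>>> send_rows(
  commands=[
    [0,0,0,0],
    [0,0,0,0],
    [0,0,0,0],
    [0,0,0,0],
    [0,0,0,0],
    [0,0,0,0],
    [0,0,0,0],
    [0,0,0,0],
    [0,0,0,0],
    [0,0,0,0],
  ],
  jaw=1,
  force=50,
)

```text
time: 11.5
tcp_pos: [0.6193, 0.1048, 0.0995]
ee_rot: [0.0, 0.028, 1.0, 0.0]
contact_force: [-1.5, 4.7, 3.7]
width: 0.0168
grasp_force: 48.8
```

>>> send_rows(
  commands=[
    [-0.05,0,0,0],
    [-0.1,0,0,0],
    [-0.15,0,0,0],
    [-0.2,0,0,0],
    [-0.25,0,0,0],
    [-0.3,0,0,0],
    [-0.35,0,0,0],
    [-0.39,0,0,0],
    [-0.41,0,0,0],
    [-0.41,0,0,0],
  ],
)

```text
time: 12.75
tcp_pos: [0.6578, 0.1026, 0.0993]
ee_rot: [-0.002, 0.028, 1.0, 0.0]
contact_force: [-8.8, 5.9, 8.3]
width: 0.0166
grasp_force: 49.4
```

>>> send_rows(
  commands=[
    [-0.01,0,0,0],
    [-0.02,0,0,0],
    [-0.03,0,0,0],
    [-0.03,0,0,0],
    [-0.03,0,0,0],
    [-0.03,0,0,0],
    [-0.03,0,0,0],
    [-0.03,0,0,0],
    [-0.03,0,0,0],
    [-0.03,0,0,0],
  ],
)

```text
time: 14.0
tcp_pos: [0.6578, 0.1026, 0.0992]
ee_rot: [-0.005, 0.028, 1.0, -0.0]
contact_force: [-19.6, 7.1, 13.8]
width: 0.0168
grasp_force: 49.9
```

>>> send_rows(
  commands=[
    [0,0,0,0],
    [0,0,0,0],
    [0,0,0,0],
    [0,0,-0.1,0],
    [0,0,-0.25,0],
    [0,0,-0.4,0],
    [0,0,-0.6,0],
    [0,0,-0.8,0],
    [0,0,-1,0],
    [0,0,-1,0],
  ],
  jaw=0.35,
)

```text
time: 15.25
tcp_pos: [0.6643, 0.1022, 0.2025]
ee_rot: [0.003, 0.028, 1.0, 0.001]
contact_force: [0.3, -0.7, -0.4]
width: 0.0555
grasp_force: 0.0
```

>>> send_rows(
  commands=[
    [0.04,-0.1,0,0],
    [0.08,-0.2,0,0],
    [0.12,-0.3,0,0],
    [0.16,-0.4,0,0],
    [0.2,-0.5,0,0],
    [0.24,-0.6,0,0],
    [0.28,-0.7,0,0],
    [0.32,-0.8,0,0],
    [0.36,-0.9,0,0],
    [0.4,-1,0,0],
  ],
)

```text
time: 16.5
tcp_pos: [0.6173, 0.0038, 0.1993]
ee_rot: [0.0, 0.028, 1.0, -0.0]
contact_force: [0.6, 0.5, -0.9]
width: 0.0554
grasp_force: 0.0
```

>>> send_rows(
  commands=[
    [0.05,-0.1,0,0],
    [0.1,-0.2,0,0],
    [0.15,-0.3,0,0],
    [0.2,-0.4,0,0],
    [0.25,-0.5,0,0],
    [0.3,-0.6,0,0],
    [0.35,-0.7,0,0],
    [0.4,-0.8,0,0],
    [0.45,-0.9,0,0],
    [0.5,-1,0,0],
  ],
)

```text
time: 17.75
tcp_pos: [0.5616, -0.0932, 0.1993]
ee_rot: [0.0, 0.028, 1.0, 0.0]
contact_force: [-0.9, -0.7, 0.2]
width: 0.0555
grasp_force: 0.0
```

```bash
python3 - <<'E'
from h import *
o,c=wsnap('w4');print(o['time'],o['tcp_pos'])
def px(P): 
    q=c['R']@np.array(P)+c['t'];f=200/np.tan(np.radians(c['vertical_fov'])/2);return q[:2]/q[2]*f+[c['cx'],c['cy']]
print(px((.512,-.188,.138)),px((.6578,.1026,.132)))
E
```

```text
17.75 [ 0.56160281 -0.09322263  0.19927381]
[179.81696002 160.70152145] [550.34263081 307.81243299]
```

View pics/w4.png

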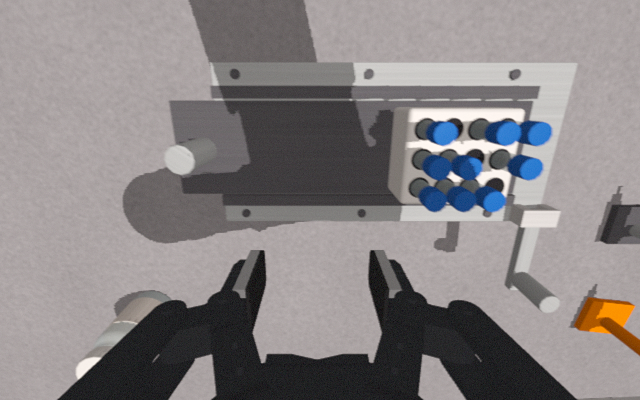

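The bolt knob is back at about (548,305), as left. The carrier knob's top is at (180,160), as predicted.

>>> send_rows(
  commands=[
    [0.06,-0.13,0,0],
    [0.12,-0.26,0,0],
    [0.18,-0.39,0,0],
    [0.24,-0.52,0,0],
    [0.3,-0.65,0,0],
    [0.36,-0.78,0,0],
    [0.42,-0.9,0,0],
    [0.44,-0.97,0.05,0],
    [0.44,-0.97,0.15,0],
    [0.44,-0.97,0.25,0],
  ],
)

```text
time: 19.05
tcp_pos: [0.5124, -0.1867, 0.1731]
ee_rot: [-0.0, 0.028, 1.0, 0.0]
contact_force: [0.2, 0.1, -0.2]
width: 0.0558
grasp_force: 0.0
```

>>> send_rows(
  commands=[
    [0,0,0.1,0],
    [0,0,0.2,0],
    [0,0,0.3,0],
    [0,0,0.4,0],
    [0,0,0.5,0],
    [0,0,0.6,0],
    [0,0,0.7,0],
    [0,0,0.74,0],
    [0,0,0.74,0],
    [0,0,0.74,0],
  ],
)

```text
time: 20.3
tcp_pos: [0.5129, -0.187, 0.1007]
ee_rot: [0.0, 0.028, 1.0, -0.0]
contact_force: [-0.2, -0.7, -0.6]
width: 0.0555
grasp_force: 0.0
```

>>> send_rows(
  commands=[
    [0,0,0,0],
    [0,0,0,0],
    [0,0,0,0],
    [0,0,0,0],
    [0,0,0,0],
    [0,0,0,0],
    [0,0,0,0],
    [0,0,0,0],
    [0,0,0,0],
    [0,0,0,0],
  ],
  jaw=1,
  force=100,
)

```text
time: 21.55
tcp_pos: [0.5128, -0.187, 0.1008]
ee_rot: [0.0, 0.028, 1.0, -0.0]
contact_force: [-2.3, 1.4, 4.7]
width: 0.0202
grasp_force: 97.5
```

>>> send_rows(
  commands=[
    [0,0.02,0.01,0],
    [0,0.1,0.02,0],
    [0,0.2,0.02,0],
    [0,0.3,0.02,0],
    [0,0.4,0.02,0],
    [0,0.5,0.02,0],
    [0,0.6,0.02,0],
    [0,0.7,0.02,0],
    [0,0.8,0.02,0],
    [0,0.9,0.02,0],
  ],
)

```text
time: 22.8
tcp_pos: [0.5193, -0.0998, 0.1008]
ee_rot: [0.002, 0.028, 1.0, -0.003]
contact_force: [0.4, -10.1, 11.3]
width: 0.0199
grasp_force: 98.2
```

>>> send_rows(
  commands=[
    [0,0.1,0,0],
    [0,0.2,0,0],
    [0,0.3,0,0],
    [0,0.4,0,0],
    [0,0.5,0,0],
    [0,0.6,0,0],
    [0,0.7,0,0],
    [0,0.8,0,0],
    [0,0.9,0,0],
    [0,0.95,0,0],
  ],
)

```text
time: 24.05
tcp_pos: [0.5246, -0.0048, 0.1007]
ee_rot: [0.002, 0.028, 1.0, -0.002]
contact_force: [-0.5, -11.4, 12.4]
width: 0.0199
grasp_force: 98.4
```

>>> send_rows(
  commands=[
    [0,0.03,0,0],
    [0,0.07,0,0],
    [0,0.11,0,0],
    [0,0.15,0,0],
    [0,0.18,0,0],
    [0,0.21,0,0],
    [0,0.23,0,0],
    [0,0.25,0,0],
    [0,0.25,0,0],
    [0,0.25,0,0],
  ],
)

```text
time: 25.3
tcp_pos: [0.5259, 0.0199, 0.1008]
ee_rot: [0.002, 0.028, 1.0, -0.002]
contact_force: [-1.3, -10.0, 12.4]
width: 0.0199
grasp_force: 98.4
```

```bash
python3 - <<'E'
from h import *
o,c=wsnap('w5');print(o['time'],o['tcp_pos'],o['contact_force']);s=snap('side','side5');snap('top','top5')
def px(c,P): 
    q=np.array(c['R'])@np.array(P)+c['t'];f=200/np.tan(np.radians(c['vertical_fov'])/2);return q[:2]/q[2]*f+[c['cx'],c['cy']]
print(px(c,(.5904,.2982,.088)),px(s,(.5904,.2982,.088)))
a=cv2.resize(s['image'][210:300,220:350,::-1],(780,540),interpolation=cv2.INTER_CUBIC)
cv2.imwrite('pics/s5c.png',a)
E
```

```text
25.3 [0.52594132 0.01992931 0.10076834] [ -1.33765826 -10.02911101  12.43702021]
[754.66416388 318.69199361] [259.40684657 263.23713033]
```

View pics/s5c.png

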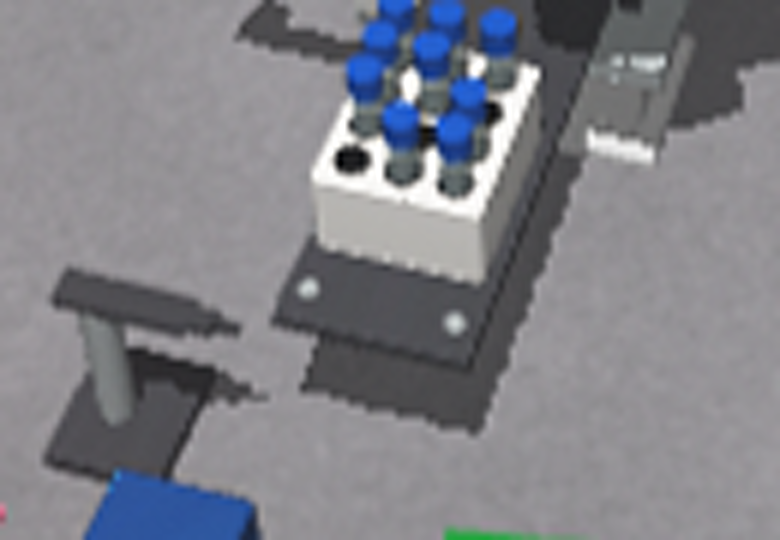

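View pics/w5.png

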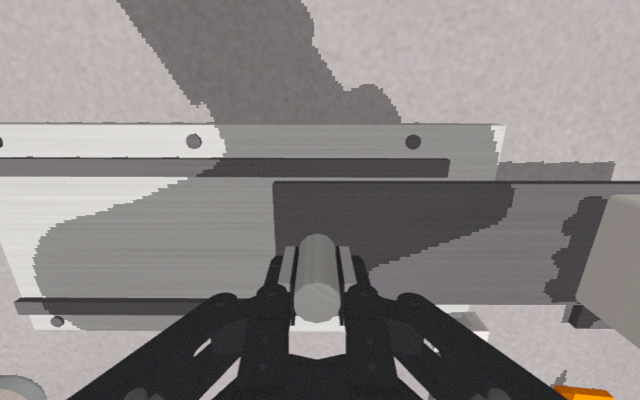

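The side crop shows the plate's front edge from about (272,320) to (470,360), just short of the tip at (238,325). The carrier is flat and held at its knob. Next I refine the gap numerically.

```bash
python3 - <<'E'
from h import *
np.set_printoptions(precision=4,suppress=True,linewidth=250)
s=load('side5');g=cv2.cvtColor(s['image'],cv2.COLOR_RGB2GRAY)
print('plate cols 264-300'); print(np.arange(264,302)); 
for r in range(256,276): print(r,g[r,264:302])
print('tip');
for r in range(256,270): print(r,g[r,246:264])
u=np.array([np.cos(np.radians(86.75)),np.sin(np.radians(86.75)),0])
def cen(c,x,y,r=4):
    g=cv2.cvtColor(c['image'],cv2.COLOR_RGB2GRAY);w=g[y-r:y+r+1,x-r:x+r+1].astype(float);w=np.clip(w-np.median(w)-25,0,None);Y,X=np.mgrid[-r:r+1,-r:r+1]
    return x+(w*X).sum()/w.sum(),y+(w*Y).sum()/w.sum()
w=load('w2'); e=onz(w,(361.3,136),.088)
for p in((348,104),(346,169)): q=cen(w,*p,7);print(q,'edge-screw',(e-onz(w,q,.088))@u)
for p in((271,258),(296,264)): q=cen(s,*p,3);print(q,'screw s',onz(s,q,.088)@u)
print('tip s', onz(s,(259.4,264),.088)@u, 'knob+275',np.array([.5259,.0199,0])@u+.275)
t=load('top5');g=cv2.cvtColor(t['image'],cv2.COLOR_RGB2GRAY)
print('top');
for r in range(172,206): print(r,g[r,236:256])
E
```

```text
plate cols 264-300
[264 265 266 267 268 269 270 271 272 273 274 275 276 277 278 279 280 281 282 283 284 285 286 287 288 289 290 291 292 293 294 295 296 297 298 299 300 301]
256 [152 151 152 135  85  79 101 141 117  78  82  81  81  80  82  80  81  80  80  81  82  81  81  82  81  79  77  75  73  74  98 138 168 148 158 167 132  82]
257 [149 151 150 105  81 103 169 205 176  88  80  80  80  80  82  81  80  81  81  82  82  82  83  82  82  80  80  80  80  78  77  76  75  72  96 118  83  80]
258 [152 152 132  84  81 116 190 189 173  95  79  81  80  81  81  80  80  79  82  82  82  83  83  82  81  83  81  79  80  79  82  81  80  79  79  77  78  80]
259 [154 151 105  80  80  87 128 136 112  78  81  81  80  82  82  80  81  80  83  83  83  82  82  81  81  82  81  80  80  82  82  83  80  80  80  79  81  77]
260 [152 152  97  79  82  80  79  81  79  80  80  80  81  81  81  80  81  81  83  82  83  82  82  82  82  80  79  80  81  81  82  79  79  81  80  81  80  74]
261 [152 142  78  81  82  83  82  81  81  81  81  81  81  81  81  79  82  81  83  81  82  82  82  81  82  81  81  80  81  80  81  90  88 
[... 5983 characters left out ...]
228 229 228]
198 [149 167 191 210 221 222 223 224 226 225 226 228 228 228 228 228 228 230 229 229]
199 [140 159 185 210 216 222 224 227 225 228 228 229 230 229 227 231 230 232 231 230]
200 [140 148 178 201 211 220 228 227 228 229 228 230 228 232 229 232 230 231 231 235]
201 [143 141 176 200 212 221 226 227 230 231 230 231 230 232 231 231 233 234 231 234]
202 [145 145 167 194 209 220 228 232 230 231 231 232 232 233 232 233 233 232 235 233]
203 [140 139 156 186 204 214 226 231 233 231 233 234 233 234 233 234 234 234 234 235]
204 [140 143 148 176 207 215 227 230 234 233 234 234 234 234 232 234 235 234 234 234]
205 [140 143 145 167 202 218 226 231 233 233 232 234 236 235 234 233 235 234 235 233]
```

Side and wrist estimates agree on a gap of about 9.4 mm.

>>> send_rows(
  commands=[
    [0,0.015,0,0],
    [0,0.03,0,0],
    [0,0.045,0,0],
    [0,0.06,0,0],
    [0,0.07,0,0],
    [0,0.08,0,0],
    [0,0.088,0,0],
    [0,0.094,0,0],
    [0,0.094,0,0],
    [0,0.094,0,0],
  ],
)

```text
time: 26.7
tcp_pos: [0.5264, 0.029, 0.1008]
ee_rot: [0.002, 0.028, 1.0, -0.003]
contact_force: [-0.2, -10.3, 13.0]
width: 0.0196
grasp_force: 98.5
```

```bash
python3 - <<'E'
from h import *
np.set_printoptions(precision=4,suppress=True,linewidth=250)
o=observe();print(o['tcp_pos'],o['contact_force'],o['time'])
s=snap('side','side6');g=cv2.cvtColor(s['image'],cv2.COLOR_RGB2GRAY)
print(np.arange(252,300))
for r in range(259,276): print(r,g[r,252:300])
u=np.array([np.cos(np.radians(86.75)),np.sin(np.radians(86.75)),0])
f=lambda P:(lambda q:q[:2]/q[2]*200/np.tan(np.radians(s['vertical_fov'])/2)+[s['cx'],s['cy']])(np.array(s['R'])@P+s['t'])
P=np.array([.5904,.2982,.088]); v=np.array([u[1],-u[0],0]);print('px/mm u',f(P+u*.001)-f(P),'y',f(P-v*.001)-f(P))
E
```

```text
[0.5264 0.029  0.1008] [ -0.2345 -10.3209  12.9997] 26.7
[252 253 254 255 256 257 258 259 260 261 262 263 264 265 266 267 268 269 270 271 272 273 274 275 276 277 278 279 280 281 282 283 284 285 286 287 288 289 290 291 292 293 294 295 296 297 298 299]
259 [127 142 154 151 148 147 149 146 145 147 147 149 153 154 130  79  99 144 137  90  80  81  80  80  81  81  82  80  81  81  82  81  82  81  80  80  80  76  75  76  92 107 130 174 148 160 165 104]
260 [ 79 117 146 142 148 147 148 147 147 146 146 147 153 152  95  83 139 208 197 134  77  81  81  79  82  81  80  81  81  81  82  83  83  82  82  81  81  80  80  78  78  78  76  74  74 101 124  83]
261 [ 78  92 113 111 129 154 153 151 149 148 150 150 150 129  78  85 137 200 184 140  78  79  81  80  82  80  80  80  80  81  82  82  81  82  81  82  81  81  80  80  80  80  82  79  78  77  78  79]
262 [ 77  76  75  73  83 139 150 152 149 149 154 152 146  91  78  79  96 153 131  83  80  80  80  80  82  81  81  79  81  80  82  83  81  82  82  83  80  81  80  80  81  83  81  80  80  80  80  82]
263 [ 77  80  78  70  70  91 118 128 141 153 154 154 140 
[... 1860 characters left out ...]
6  63  60  54  53  60  67  77  79  76  78  84  86  47  74  76]
273 [ 45  46  44  46  74  71  80 130 131 133 153 151 150 154 154 146 149 150 122  70  73  76  77  76  76  75  75  76  77  77  75  75  75  78  73  65  66  63  59  55  54  61  66  76  86  55  77  76]
274 [ 44  44  41  58  76  73  73  72  71  86 157 153 153 149 147 144 146 118  68  72  75  76  75  76  77  76  76  76  76  75  76  76  77  77  77  79  78  76  69  66  65  61  59  58  71  69  75  77]
275 [ 59  45  44  71  74  72  73  72  71  78 126 123 129 151 146 148 144  67  72  73  75  73  75  75  77  76  77  76  75  77  76  76  75  76  75  77  77  75  75  76  75  76  71  67  85  75  75  75]
px/mm u [-0.1609  0.3377] y [0.4053 0.0991]
```

Edge and tip agree to about 0.5 mm. The carrier is at rest with about 13 N pressing down, so I hand the job in.

```bash
python3 -c "
from h import *
o=observe();print(abs(o['qd']).max(),o['contact_force']);print(close_job())"
```

```text
0.001867408080578045 [ -1.57213952 -10.75040864  12.34576808]
the job is handed in; nothing more can be done
None
```

I pulled the stop bolt back to its stop, slid the carrier out until its front edge measured within about 1 mm of the pointer tip, and handed the job in at about 27 s with the carrier level, at rest and still held down with about 12 N.

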